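# Fold out the crank grip and wind the leak-test clamp down on the jar

## Task

The jar in the bench clamp has to be held for its leak test. Swing the crank's folded grip up until it stands upright against its stop, press it down fully home in its socket so that it cannot fold, then wind the crank clockwise (seen from above) until the pad holds the jar's lid firmly: stop once winding takes half to three quarters more effort than when running free, and never let the effort double, for the jar is glass. Let go with the clamp tight and the grip still locked, and leave the jar in its place and the other things on the bench alone.

Things in the scene. Friction and masses are not known exactly. Their poses are not given: they have to be found in the camera images.
- clamp: fixed bench clamp, grey painted metal: base plate 130 (x) x 170 (y) x 14 mm, two 16 mm steel columns at y = +-58 mm, bridge 46 x 156 mm across them (z 142 to 170 mm) with a 44 mm round boss up to 184 mm, crank on top. Origin: centre of the underside of the base; the crank turns about its z axis.
- crank_axis (a point): point on the crank's vertical axis at the top face of the steel crank arm, 196 mm above the bench. The arm (18 mm wide, 8 mm thick) reaches 65 mm from the axis to the grip's pivot; only a flat screw head 3.5 mm high stands on it here.
- grip_pivot (a point): centre of the grip's hinge pin, 65 mm from the crank axis, 16 mm above the arm's top face (212 mm above the bench), in a fork 26 mm wide and 20 mm high at the arm's outer end. Turns with the crank: crank_axis to grip_pivot, seen from above, is the arm's direction.
- grip_hold (a point): point on the grip's axis, 46 mm from the hinge pin (39 mm when pressed home), to pinch it. Grip: black cylinder, 18 mm diameter, 48 mm long, from 13.5 to 61.5 mm from the pin; spins freely on its own axis, so the hand need not turn while winding. Folded, it lies level over the arm, pointing at the crank axis, underside 7 mm above the arm; upright, it stands over the pin.
- grip_fold (a joint): grip hinge, rad: 0 folded over the arm, 1.571 upright at its hard stop. Axis level, across the arm; the free end rises and swings outward on an arc about grip_pivot. Light friction (about 1 N at the grip), stays where it is left. A pinched grip pivots between the pads but creeps in them as it does, so take a fresh hold on the way.
- grip_seat (a joint): how far the grip is pressed in along its axis, m: 0 out, 0.007 home. Pressing takes 8 N. The flat tongue of its stem enters the socket in the arm only when the grip is upright within about 0.1 rad of its stop; home, it is locked against folding, with about 0.07 rad of play.
- crank (a joint): crank angle, rad; grows clockwise seen from above, lowers the pad about 5 mm per rad; the pad meets the lid after 0.4 to 0.9 turn. Running free it takes 9 N at the grip along the circle; with the pad on the lid this grows by 0.08 N for each newton on the lid, steeply (120 N within about 0.4 rad of first touch). Self-locking: stays where it is left.
- crosshead: aluminium crossbar 30 x 116 mm that the crank drives straight down between the columns; under its middle, on a screwed stud, a round black rubber pad 46 mm in diameter. Origin: on the crank axis, 7 mm below the bar. The pad's lower face is 0 to 6 mm below this origin, as the stud happens to be set: not measured. It should finally press on the lid with 40 to 120 N.
- jar: glass jar with white lid, 52 mm in diameter, 76 mm high, standing on the rubber rest (16 mm above the bench) in the middle of the clamp. Origin: centre of its underside.
- beaker: clear glass beaker, 54 mm in diameter, 72 mm high. Bystander, origin at the centre of its underside.
- calculator: dark pocket calculator, 118 x 69 x 13 mm. Bystander, origin at the centre of its underside.
- timer: small white bench timer, 66 x 62 x 18 mm. Bystander, origin at the centre of its underside.
- white_bottle: white plastic bottle with screw cap, 45 mm in diameter, 82 mm high. Bystander, origin at the centre of its underside.
- dropper: small dropper bottle, 34 mm in diameter, 102 mm high. Bystander, origin at the centre of its underside.
Mind the look-alikes: they are no part of the job. Leave any turquoise look-alike of the clamp alone.

How it is judged (in metres and radians):
On the way, in this order (a step that is already met when the one before it is completed fails the run):
1. the grip stands upright and is pressed home in its socket (value of joint grip_fold above 1.4 rad and value of joint grip_seat above 0.005 m), for 0.2 s.
2. the pad bears firmly on the jar's lid (contact force between crosshead and jar above 40 N), for 0.2 s.
At the end, for the whole second after the job is handed in: The pad presses on the jar's lid with 40 to 120 N and stays so, the grip is upright (over 1.4 rad) and pressed in by more than 5 mm, the jar stands upright within 12 mm of the middle of the clamp, the crank is at rest (all of step 1 and contact force between crosshead and jar between 40 and 120 N and horizontal distance between jar and clamp below 0.012 m and angle between jar's own z axis and vertical below 0.06 rad and velocity of joint crank below 0.05 rad/s); the robot touches nothing.
It fails at once if the jar is squeezed with more than 120 N (effort on the crank doubled) (contact force between crosshead and jar above 120 N).
It fails at once if a bystander is shifted by more than 30 mm (distance of any of beaker, calculator, timer, white_bottle, dropper from where it was at the start of the episode above 0.03 m).
It also fails if it takes over 70 s, if anything falls off the work surface, if the arm or the gripper's body presses on something with over 40 N, if the wrist force passes 120 N, or if a joint passes its speed limit or range.

## Robot

A 6-joint arm with a two-finger parallel gripper is mounted at the origin on a cart in front of the work surface, level with it; the furniture and walls round the work are solid. World frame = base frame: x ahead of the robot, y to its left, z up, the work surface at z = 0. Lengths are in m, angles in degrees, forces in N, time in s.
With the tool pointing down it reaches from about 0.4 to 0.825 m from the base axis. Payload 7 kg.
Tool frame: the origin (TCP) lies on the centre line of the jaws, within the pads' length; the fingertips stand 19 mm ahead of it and the grasp point (between the pads) is the TCP (r.tip_extent is the distance from the TCP to the fingertips, in m); z points along the fingers, y is the line along which they close (so a half turn about z gives the same grasp; the last joint's range is limited). The gripper opens to 88 mm and grips with 3 to 60 N. Pads are 19 mm wide; open, the fingers measure 130 mm over their backs; the gripper's body (78 mm by 193 mm) begins 47 mm behind the grasp point.
Start: joints at [-46.862, 20.546, 0.682, 0, -70.136, -16.507], TCP at [0.303, -0.603, 0.246] pointing down, gripper open.
Joint ranges: [-176.03, 176.03], [-82.01, 121.73], [-58.28, 71.71], [-173.87, 95.51], [-174.79, -0.11], [-173.66, 173.66]. Speed limits (degrees/s): [136.94, 136.94, 172.46, 180, 180, 180].

## Interface

Orientations are given as [roll, pitch, yaw] about the fixed x, y, z axes, in that order (R = Rz(yaw) Ry(pitch) Rx(roll)).
In Python, from plant import r gives the robot as it stands. The module is installed in compiled form; this text tells all that it offers.
- The arm moves only by the tool jog_arm, never from a script. Its argument "deltas" is a list that holds one entry, the list of rows, each a list of 5 numbers: the opening, from -1 (shut) to 1 (fully open), then the shift along the world's x, y, z in cm, then the turn about the world's z in rad. In form: [[[claw, dx, dy, dz, turn], ...]]. A call has 1 to 8 rows; each row shifts and turns the commanded pose from where the row before left it; what a row does not reach is not made up. A row lasts 1/8 s, in which the tool goes at most 62.5 mm and 10.7 degrees, less where a joint would pass 70% of its speed; a pose out of reach is approached as far as the arm can. A call with a gripper value outside its range is refused whole. The fingers move at their own pace and stop on an object; "force" is the grip in N (left out, the last holds). Time passes only in rows, so rows that do not move let the fingers close. It gives the time, the measured TCP pose, the force, the opening and the grip force at its end, in the units of the state.
- r.get_state(): the state, without advancing time (a new reading comes with each control period).
- r.capture(name): name is "side" or "top" or "wrist"; returns the picture (400x640x3 uint8, blue, green, red); there is no depth.
- r.camera_info(name): a dict with "fx", "fy", "cx", "cy" (pixels), "k1" (the pictures are not rectified: a ray, as slopes to the right and down, at radius r is drawn at 1 + k1 r^2 times it, then the intrinsics apply), "view" (4x4, takes a point from world to camera coordinates). Camera axes: x right, y up, looking along -z (the intrinsics and any distortion apply to the point x, -y, -z); pixel columns grow to the right and rows downward; lengths in m; the calibration is good to about 2 mm. A picture is of the moment at which its call begins: read the wrist's pose just before it. camera_info takes no time and is no camera call; for the wrist camera it gives the pose at the moment of the call.
- r.close_job(): hands the job in; it is judged then, once.
The state is a dict: "time_s": time; "joints": joint angles; "qd": joint speeds; "joint_torque": joint torques, N m; "tcp_pos": TCP position; "eef_rot": TCP orientation; "contact_force": force on the tool from outside, world axes, zero at the start; "moment": the same for the moment, N m; "gripper_width": finger opening in m; "gripper_force": force on a finger pad.
Only numpy, scipy, OpenCV 4.12 (cv2) and the standard library are available. Lean on these libraries where they do the work, as an engineer would, in place of code of your own. Each camera call takes 0.05 s, during which the arm holds its last target. There are 200 camera calls.

## Working session

There is one attempt and no reset: what is moved stays moved. The work goes in short steps, Python scripts to look and compute and a tool call to move; the robot and the scene stay as the last step left them, time stands still between calls to the robot, and variables do not carry over. Pictures are saved under pics/ and viewed, at most 10 in all, crops included, and the job is handed in when it is done.

Besides the shell and the picture viewer there is one more tool, called after "Emit:" by a JSON object that holds its "api" and its "payload", one argument or row to a line. jog_arm: Moves the arm, as the interface text tells. Its arguments: {"type":"object","properties":{"deltas":{"type":"array"},"force":{"type":"number"}},"required":["deltas"]}

```bash
mkdir -p pics; cat > h.py <<'E'
import numpy as np,cv2
from plant import r
def proj(ci,P):
    P=np.atleast_2d(P); V=np.array(ci["view"]); c=(V[:3,:3]@P.T).T+V[:3,3]
    x=c[:,0]/-c[:,2]; y=-c[:,1]/-c[:,2]; k=1+ci["k1"]*(x*x+y*y)
    return np.c_[ci["fx"]*x*k+ci["cx"],ci["fy"]*y*k+ci["cy"]]
def ray(ci,u,v):
    a=(u-ci["cx"])/ci["fx"]; b=(v-ci["cy"])/ci["fy"]; x,y=a,b
    for _ in range(20):
        k=1+ci["k1"]*(x*x+y*y); x,y=a/k,b/k
    V=np.array(ci["view"]); R=V[:3,:3]
    d=R.T@np.array([x,-y,-1]); return -R.T@V[:3,3], d/np.linalg.norm(d)
def onz(ci,u,v,z):
    o,d=ray(ci,u,v); return o+d*(z-o[2])/d[2]
def tri(a,b):
    A=np.zeros((3,3));B=np.zeros(3)
    for o,d in(a,b):
        M=np.eye(3)-np.outer(d,d);A+=M;B+=M@o
    p=np.linalg.solve(A,B); return p,[np.linalg.norm(np.cross(p-o,d)) for o,d in(a,b)]
E
python3 - <<'E'
from h import *
for n in("top","side"):
    cv2.imwrite(f"pics/{n}0.png",r.capture(n)); ci=r.camera_info(n); V=np.array(ci["view"]); print(n,ci["fx"],ci["k1"],-V[:3,:3].T@V[:3,3])
s=r.get_state();print(s)
E
```

```text
top 428.9532323062869 0.02466316298330649 [ 0.50101518 -0.10118586  1.29816964]
side 367.0915225123935 0.0020067384252520112 [0.14020449 0.69900022 0.6276483 ]
{'time_s': 0.1, 'joints': array([-4.68612460e+01,  2.05883992e+01,  6.38060321e-01, -1.77452940e-02,
       -7.01354845e+01, -1.65077029e+01]), 'qd': array([-0.02885968, -0.08032142,  0.0716739 ,  0.13410031, -0.07228759,
       -0.00669548]), 'joint_torque': array([-1.42640565e-03, -5.84165347e+01,  2.93751580e+01,  7.01544285e+00,
        1.01456948e-02, -5.35335744e-05]), 'tcp_pos': array([ 0.30236332, -0.60302649,  0.24469696]), 'eef_rot': array([ 1.79912974e+02, -8.39361321e-03, -1.53374985e+02]), 'contact_force': array([-0.31617408,  0.20724253,  0.39246011]), 'moment': array([0.01740913, 0.01286353, 0.04260683]), 'gripper_force': 0.0, 'gripper_width': 0.08759693943023465}
```

View pics/top0.png

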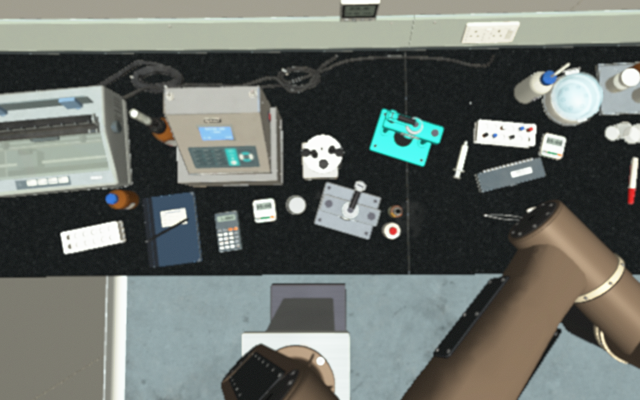

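View pics/side0.png

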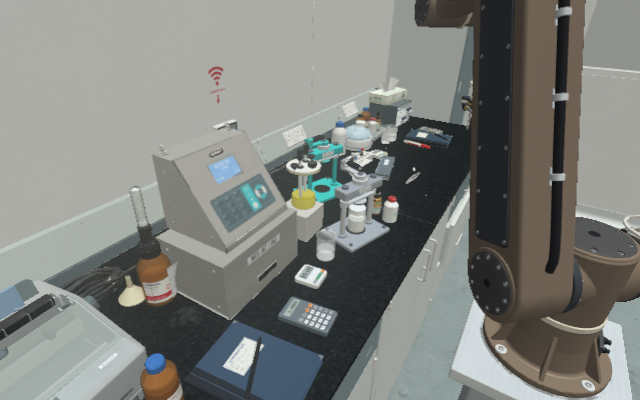

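The top view shows the grey clamp around (348,209), with its crank from about (350,208) to (361,186). The turquoise look-alike is at (407,135). In the side view the clamp is at (358,210). Next I'll enlarge the clamp in both views.

```bash
python3 - <<'E'
from h import *
a=cv2.imread("pics/top0.png")[165:250,300:400]; b=cv2.imread("pics/side0.png")[160:260,310:400]
a=cv2.resize(a,(400,340),interpolation=cv2.INTER_CUBIC);b=cv2.resize(b,(360,400),interpolation=cv2.INTER_CUBIC)
c=np.zeros((400,760,3),np.uint8);c[:340,:400]=a;c[:,400:]=b;cv2.imwrite("pics/crop0.png",c)
ci=r.camera_info("top")
for p in [(325,181),(383,192),(374,239),(315,227)]: print(onz(ci,*p,.014))
for p in [(350,208),]: print(onz(ci,*p,.196))
for p in [(361,186),]: print(onz(ci,*p,.222))
E
```

```text
[ 0.59945395 -0.09242281  0.014     ]
[ 0.56498961 -0.26552288  0.014     ]
[ 0.42528048 -0.23677422  0.014     ]
[ 0.46199516 -0.06149694  0.014     ]
[ 0.51551825 -0.15724894  0.196     ]
[ 0.57015077 -0.18408525  0.222     ]
```

View pics/crop0.png

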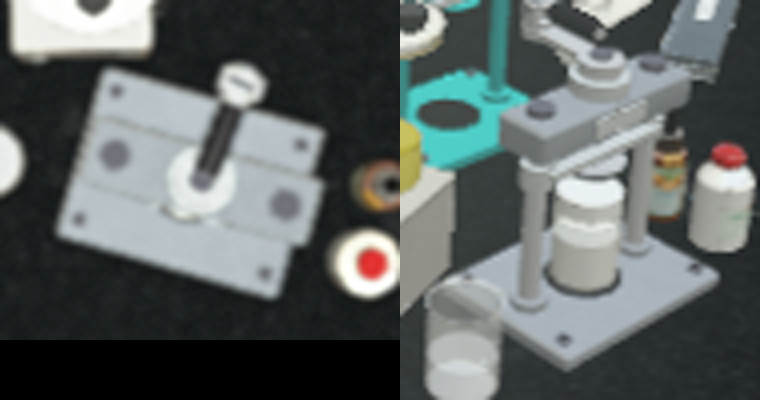

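The crop shows the boss and crank axis at top pixel (350.2,210.5) and the fork at (360.2,186.5). The black grip lies between them. The column tops are at (328.7,203.7) and (371.5,216.2). The axis in the side view is at (360.5,173.7).

```bash
python3 - <<'E'
from h import *
t=r.camera_info("top");s=r.camera_info("side")
c1=onz(t,328.75,203.75,.172);c2=onz(t,371.5,216.25,.172);print("cols",c1,c2,np.linalg.norm(c1-c2),(c1+c2)/2)
print("axis tri",tri(ray(t,350.2,210.5),ray(s,360.5,173.7)), onz(t,350.2,210.5,.185))
p=onz(t,360.2,186.3,.219);a=(c1+c2)/2;d=(p-a)[:2];print("pivot",p,np.linalg.norm(d),np.degrees(np.arctan2(d[1],d[0])))
print("press",tri(ray(t,321,150),ray(s,303,165)))
E
```

```text
cols [ 0.52739431 -0.10288011  0.172     ] [ 0.49386049 -0.21439433  0.172     ] 0.11644714836069278 [ 0.5106274  -0.15863722  0.172     ]
axis tri (array([ 0.51028534, -0.1571231 ,  0.19688624]), [np.float64(0.0012940985570654693), np.float64(0.0012940985570656371)]) [ 0.50918907 -0.15825616  0.185     ]
pivot [ 0.56960399 -0.18229789  0.219     ] 0.06354576963606517 -21.860038360701175
press (array([ 0.66023307, -0.08602772,  0.21231366]), [np.float64(0.0036968592941790694), np.float64(0.003696859294179025)])
```

Emit:
{"api": "jog_arm", "payload": {
  "deltas": [
    [[1, 0, 0, 4, 0], [1, 0, 0, 3, 0], [1, 1.9, 3.6, 0, -0.1], [1, 1.9, 3.6, 0, -0.1], [1, 1.9, 3.6, 0, -0.1], [1, 1.9, 3.6, 0, -0.1], [1, 1.9, 3.6, 0, -0.1], [1, 1.9, 3.6, 0, -0.1]]
  ],
  "force": 25
}}

```text
time_s: 1.1
tcp_pos: [0.4169, -0.386, 0.3153]
eef_rot: [180.0, -0.0, 172.1]
contact_force: [-0.3, -0.4, 0.8]
gripper_width: 0.0878
gripper_force: 0.0
```

Emit:
{"api": "jog_arm", "payload": {
  "deltas": [
    [[1, 1.9, 3.6, 0, -0.1], [1, 1.9, 3.6, 0, -0.1], [1, 1.9, 3.6, 0, -0.05], [1, 1.9, 3.6, 0, 0], [1, 1.9, 3.6, 0, 0], [1, 1.7, 3.6, 0, 0], [1, 0, 0, 0, 0], [1, 0, 0, 0, 0]]
  ]
}}

```text
time_s: 2.1
tcp_pos: [0.5283, -0.1713, 0.3153]
eef_rot: [-180.0, -0.0, 158.0]
contact_force: [0.8, -0.4, -0.1]
gripper_width: 0.0876
gripper_force: 0.0
```

```bash
python3 - <<'E'
from h import *
ci=r.camera_info("wrist");im=r.capture("wrist");cv2.imwrite("pics/w0.png",im)
s=r.get_state();print(s["tcp_pos"],s["eef_rot"],s["contact_force"],s["joints"])
for P in [(.510,-.158,.1995),(.570,-.182,.222),(.528,-.165,.221)]: print(P,proj(ci,P))
E
```

```text
[ 0.5282217  -0.17166581  0.31536808] [-1.79988996e+02 -2.60233386e-02  1.57924972e+02] [-0.15551249  0.27823832 -0.21149372] [ 2.19772178e+00  7.06656187e+00 -8.11653537e+00 -6.90778240e-04
 -7.48451490e+01 -1.14272566e+02]
(0.51, -0.158, 0.1995) [[322.09712427 172.1954471 ]]
(0.57, -0.182, 0.222) [[322.53531536 252.49919322]]
(0.528, -0.165, 0.221) [[322.83164696 200.7326511 ]]
```

View pics/w0.png

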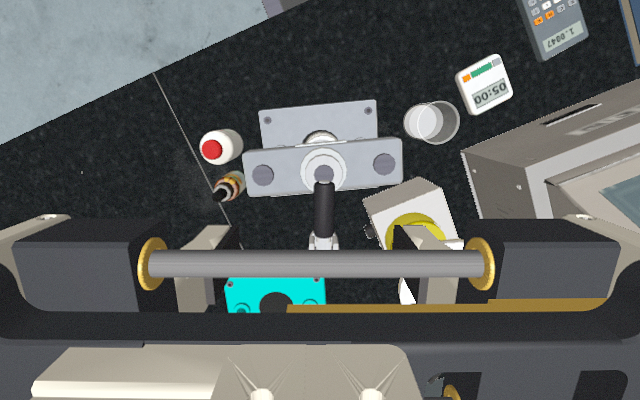

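The wrist view shows the axis screw at (324,172), the grip at about (324,205) and the fork at (323,243). These agree with the predicted pixels to about 1.5 mm. I'll descend and pinch.

Emit:
{"api": "jog_arm", "payload": {
  "deltas": [
    [[1, 0, 0.65, -4, 0], [1, 0, 0, -4, 0], [1, 0, 0, -1.6, 0], [1, 0, 0, 0, 0], [-1, 0, 0, 0, 0], [-1, 0, 0, 0, 0], [-1, 0, 0, 0, 0], [-1, 0, 0, 0, 0]]
  ]
}}

```text
time_s: 3.15
tcp_pos: [0.5287, -0.1649, 0.2199]
eef_rot: [180.0, 0.0, 157.9]
contact_force: [0.2, 0.5, 0.4]
gripper_width: 0.053
gripper_force: 0.0
```

Emit:
{"api": "jog_arm", "payload": {
  "deltas": [
    [[-1, 0, 0, 0, 0], [-1, 0, 0, 0, 0], [-1, 0, 0, 0, 0], [-1, 0, 0, 0, 0], [-1, 0, 0, 0, 0]]
  ]
}}

```text
time_s: 3.78
tcp_pos: [0.5286, -0.1645, 0.2195]
eef_rot: [180.0, -0.0, 157.9]
contact_force: [0.6, 3.0, -0.8]
gripper_width: 0.0173
gripper_force: 25.0
```

Emit:
{"api": "jog_arm", "payload": {
  "deltas": [
    [[-1, 0.04, -0.02, 0.6, 0], [-1, 0.11, -0.04, 0.6, 0], [-1, 0.18, -0.07, 0.57, 0], [-1, 0.25, -0.1, 0.54, 0], [-1, 0.31, -0.13, 0.5, 0], [-1, 0.37, -0.15, 0.45, 0], [-1, 0, 0, 0, 0]]
  ]
}}

```text
time_s: 4.65
tcp_pos: [0.5406, -0.1696, 0.2523]
eef_rot: [180.0, -0.1, 157.9]
contact_force: [-0.9, 6.5, -2.3]
gripper_width: 0.0174
gripper_force: 25.0
```

Emit:
{"api": "jog_arm", "payload": {
  "deltas": [
    [[-0.3, 0, 0, 0, 0], [-0.3, 0, 0, 0, 0], [-0.3, 0.03, 0.08, -0.7, 0], [-1, 0, 0, 0, 0], [-1, 0, 0, 0, 0], [-1, 0, 0, 0, 0]]
  ]
}}

```text
time_s: 5.4
tcp_pos: [0.5414, -0.1692, 0.2451]
eef_rot: [-180.0, -0.0, 157.9]
contact_force: [-0.4, -0.4, -1.5]
gripper_width: 0.0173
gripper_force: 25.0
```

```bash
python3 - <<'E'
from h import *
ci=r.camera_info("side");im=r.capture("side")
s=r.get_state();print(s["tcp_pos"],s["contact_force"],s["gripper_width"])
print(proj(ci,[(.510,-.158,.196),(.570,-.182,.212),s["tcp_pos"]]))
c=im[100:250,280:440];cv2.imwrite("pics/s1.png",cv2.resize(c,(640,600),interpolation=cv2.INTER_CUBIC))
E
```

```text
[ 0.54139515 -0.16922544  0.24508905] [ 0.23240174  0.16424493 -0.73837277] 0.01754508108753539
[[361.17250513 173.93299924]
 [346.32495901 160.92810548]
 [354.09339778 153.7169243 ]]
```

View pics/s1.png

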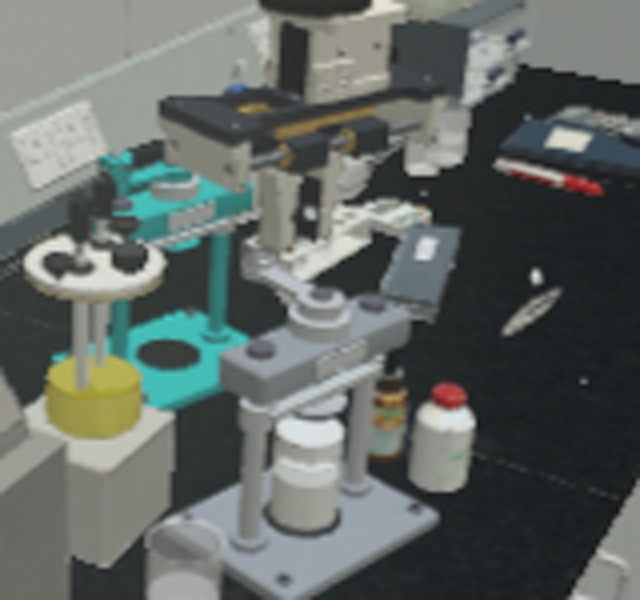

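The side view shows the fingers, at about (300,210) in the crop, pinching the half-raised grip above the fork at (262,262). Continuing the arc.

Emit:
{"api": "jog_arm", "payload": {
  "deltas": [
    [[-1, 0.4, -0.16, 0.38, 0], [-1, 0.45, -0.18, 0.3, 0], [-1, 0.47, -0.19, 0.23, 0], [-1, 0.5, -0.2, 0.17, 0], [-1, 0, 0, 0, 0]]
  ]
}}

```text
time_s: 6.08
tcp_pos: [0.5579, -0.1761, 0.2556]
eef_rot: [-180.0, -0.3, 157.9]
contact_force: [-8.0, 4.5, 2.3]
gripper_width: 0.0174
gripper_force: 25.0
```

Emit:
{"api": "jog_arm", "payload": {
  "deltas": [
    [[-0.3, 0, 0, 0, 0], [-0.3, 0, 0, 0, 0], [-1, 0, 0, 0, 0], [-1, 0, 0, 0, 0], [-1, 0.5, -0.2, 0.1, 0], [-1, 0.5, -0.2, 0.05, 0], [-1, 0.15, -0.06, 0, 0], [-1, 0, 0, 0, 0]]
  ]
}}

```text
time_s: 7.08
tcp_pos: [0.5692, -0.1806, 0.257]
eef_rot: [-180.0, -0.3, 157.9]
contact_force: [-8.0, 3.5, 4.7]
gripper_width: 0.0174
gripper_force: 25.0
```

Emit:
{"api": "jog_arm", "payload": {
  "deltas": [
    [[-0.3, 0, 0, 0, 0], [-0.3, 0, 0, 0, 0], [-1, 0, 0, 0, 0], [-1, 0, 0, 0, 0], [-1, 0.12, -0.05, 0, 0], [-1, 0, 0, 0, 0]]
  ]
}}

```text
time_s: 7.82
tcp_pos: [0.5718, -0.1816, 0.2575]
eef_rot: [-180.0, -0.1, 157.9]
contact_force: [-3.7, 1.3, 2.9]
gripper_width: 0.0169
gripper_force: 25.0
```

Emit:
{"api": "jog_arm", "payload": {
  "deltas": [
    [[-1, 0.15, -0.06, 0, 0], [-1, 0, 0, 0, 0]]
  ]
}}

```text
time_s: 8.07
tcp_pos: [0.5728, -0.182, 0.2575]
eef_rot: [-180.0, -0.1, 157.9]
contact_force: [-7.9, 3.3, 4.7]
gripper_width: 0.017
gripper_force: 25.0
```

Emit:
{"api": "jog_arm", "payload": {
  "deltas": [
    [[-1, 0, 0, 0, 0], [-1, 0, 0, -0.3, 0], [-1, 0, 0, -0.3, 0], [-1, 0, 0, -0.3, 0], [-1, 0, 0, 0, 0]]
  ],
  "force": 45
}}

```text
time_s: 8.7
tcp_pos: [0.5733, -0.1824, 0.255]
eef_rot: [-180.0, 0.2, 158.0]
contact_force: [-18.7, 10.0, 39.4]
gripper_width: 0.0165
gripper_force: 45.0
```

```bash
python3 - <<'E'
from h import *
im=r.capture("side");s=r.get_state();print(s["tcp_pos"],s["contact_force"],s["gripper_width"])
w=r.capture("wrist")
a=cv2.resize(im[120:200,310:390],(400,400),interpolation=cv2.INTER_CUBIC)
b=cv2.resize(w[130:330,220:420],(400,400))
cv2.imwrite("pics/s2.png",np.hstack([a,b]))
E
```

```text
[ 0.5733652  -0.18239699  0.25500245] [-18.18481147   9.74365136  40.23864212] 0.016417799965891818
```

View pics/s2.png

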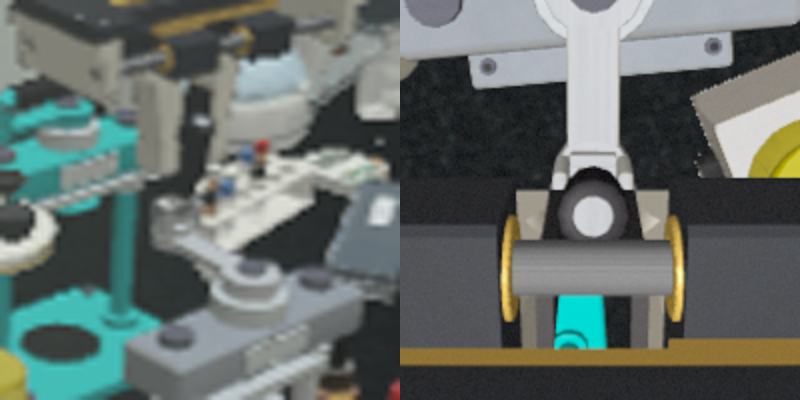

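The left half shows the fingers holding the grip above the fork at (165,210). In the wrist crop the grip's end face is at (593,214), which is full-frame (316.5,237). I'm checking the tilt from that.

```bash
python3 - <<'E'
from h import *
ci=r.camera_info("wrist");t=r.camera_info("top");w=r.capture("wrist");im=r.capture("top")
g=cv2.cvtColor(w[220:260,295:340],cv2.COLOR_BGR2GRAY);print(g[::3,::3])
for z in (.265,.2735): 
    p=onz(ci,316.5,237,z);print(z,p,np.linalg.norm(p[:2]-[.510,-.158]))
    print(onz(ci,(505-400)/2+220+0, 237,z)[:2])
print(proj(ci,[(.510,-.158,.196),(.570,-.182,.222),(.570,-.182,.2735)]))
s=r.get_state();print(s["moment"],s["contact_force"])
E
```

```text
[[ 23 211 206  37  29  28  38  53  42  21  27  22 210 204  42]
 [108 216 211   6  59  70  73  76  70  68  63  24 195 213 100]
 [ 32  33  21  63  84  93  84  85  84  71  72  61  17  28  55]
 [ 30  38  61  84 100 111 211 211 205 107  81  71  52  24  23]
 [ 32  31  68  99 103 215 210 205 209 209 108  75  58  24  28]
 [ 33  35  80 105 203 213 210 207 208 209 196  74  66  28  38]
 [ 35  34  79 101 207 211 210 208 209 206 205  74  65  36  32]
 [ 35  30  75  98 193 211 209 207 209 207 181  73  62  27  35]
 [ 29  33  66  92  88 213 209 207 210 209  82  71  59  29  38]
 [ 37  28  36  64  87  81 194 202 201  71  69  61  34  31  36]
 [ 70  68  68  62  59  59  61  65  62  62  62  68  66  69  66]
 [ 91  94  92  94  91  89  91  92  92  91  93  94  92  92  93]
 [120 121 118 119 120 121 123 124 119 121 122 123 121 121 121]
 [132 133 134 138 132 133 135 134 132 133 135 133 130 133 133]]
0.265 [ 0.55868957 -0.17608944  0.265     ] 0.05194133421656024
[ 0.55113047 -0.19483699]
0.2735 [ 0.55525114 -0.17471979  0.2735    ] 0.04824123897812586
[ 0.54819905 -0.19220991]
[[314.06385514 117.74960535]
 [314.31779311 227.85376736]
 [313.70737296 271.23986182]]
[4.03462704 7.27157639 0.05401562] [-18.59979954   9.55463881  40.54863979]
```

The end face lies about 15 mm inside the pivot, so the grip is only at about 75°. It crept in the pads, so I'll push it outward with closed fingers from the inside.

Emit:
{"api": "jog_arm", "payload": {
  "deltas": [
    [[-1, 0, 0, 0.3, 0], [-1, 0, 0, 0.3, 0], [-0.2, 0, 0, 0, 0], [-0.2, 0, 0, 0, 0], [-0.2, 0, 0, 0, 0], [-0.2, -0.9, 0.36, 0, 0], [-0.2, -0.9, 0.36, 0, 0], [-0.2, -0.9, 0.36, 0, 0]]
  ],
  "force": 20
}}

```text
time_s: 9.9
tcp_pos: [0.546, -0.171, 0.2546]
eef_rot: [180.0, 0.0, 157.9]
contact_force: [-0.9, -0.6, -0.1]
gripper_width: 0.0351
gripper_force: 0.0
```

Emit:
{"api": "jog_arm", "payload": {
  "deltas": [
    [[-1, -0.9, 0.36, 0, 0], [-1, -0.2, 0.08, 0, 0], [-1, 0, 0, 0, 0], [-1, 0, 0, 0, 0], [-1, 0, 0, 0, 0], [-1, 0, 0, 0, 0], [-1, 0, 0, 0, 0]]
  ]
}}

```text
time_s: 10.78
tcp_pos: [0.5359, -0.167, 0.2543]
eef_rot: [-180.0, -0.0, 157.9]
contact_force: [0.2, -0.3, -0.2]
gripper_width: 0.0006
gripper_force: 0.0
```

Emit:
{"api": "jog_arm", "payload": {
  "deltas": [
    [[-1, 0.5, -0.2, 0, 0], [-1, 0.5, -0.2, 0, 0], [-1, 0.4, -0.16, 0, 0], [-1, 0, 0, 0, 0]]
  ]
}}

```text
time_s: 11.28
tcp_pos: [0.5502, -0.1727, 0.2542]
eef_rot: [-180.0, -0.0, 157.9]
contact_force: [0.1, -0.3, -0.1]
gripper_width: 0.0001
gripper_force: 0.0
```

Emit:
{"api": "jog_arm", "payload": {
  "deltas": [
    [[-1, 0.3, -0.12, 0, 0], [-1, 0, 0, 0, 0]]
  ]
}}

```text
time_s: 11.52
tcp_pos: [0.553, -0.1738, 0.2544]
eef_rot: [-180.0, 0.0, 157.9]
contact_force: [-0.7, -0.5, 1.2]
gripper_width: 0.0008
gripper_force: 0.2
```

Emit:
{"api": "jog_arm", "payload": {
  "deltas": [
    [[-1, 0.2, -0.08, 0, 0], [-1, 0.1, -0.04, 0, 0], [-1, 0, 0, 0, 0]]
  ]
}}

```text
time_s: 11.9
tcp_pos: [0.5559, -0.175, 0.2544]
eef_rot: [-180.0, -0.0, 157.9]
contact_force: [-1.1, -0.3, 0.7]
gripper_width: 0.0007
gripper_force: 0.3
```

```bash
python3 - <<'E'
from h import *
ci=r.camera_info("wrist");w=r.capture("wrist")
m=cv2.inRange(cv2.cvtColor(w,cv2.COLOR_BGR2GRAY),190,225)
n,l,s,c=cv2.connectedComponentsWithStats(m[200:330,280:360])
for i in range(1,n):
    if s[i,4]>100: print(s[i],c[i]+[280,200]); u,v=c[i]+[280,200]; p=onz(ci,u,v,.2735);print(p,np.linalg.norm(p[:2]-[.51,-.158]))
print(r.get_state()["tcp_pos"])
cv2.imwrite("pics/w3.png",w[100:360,180:460])
E
```

```text
[ 23   0  25  26 607] [315.36408567 211.93080725]
[ 0.52705616 -0.16347275  0.2735    ] 0.017912669559971388
[ 0.55587822 -0.17501714  0.25444293]
```

View pics/w3.png

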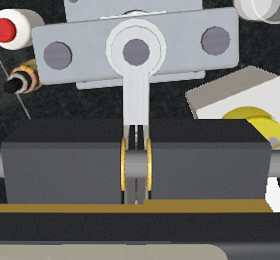

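The hand now hides the grip, and only the bare arm and fork are visible at (137,110). I'll keep pushing until I feel the stop.

Emit:
{"api": "jog_arm", "payload": {
  "deltas": [
    [[-1, 0.2, -0.08, 0, 0], [-1, 0, 0, 0, 0]]
  ]
}}

```text
time_s: 12.2
tcp_pos: [0.5569, -0.1756, 0.2543]
eef_rot: [-180.0, -0.1, 157.9]
contact_force: [-5.8, 1.3, 3.2]
gripper_width: 0.0005
gripper_force: 2.7
```

Emit:
{"api": "jog_arm", "payload": {
  "deltas": [
    [[-1, 0.2, -0.08, 0, 0], [-1, 0, 0, 0, 0]]
  ]
}}

```text
time_s: 12.45
tcp_pos: [0.5574, -0.176, 0.2541]
eef_rot: [-180.0, -0.3, 157.9]
contact_force: [-10.2, 4.8, 5.6]
gripper_width: 0.0008
gripper_force: 5.5
```

Emit:
{"api": "jog_arm", "payload": {
  "deltas": [
    [[-1, 0.2, -0.08, 0, 0], [-1, 0, 0, 0, 0]]
  ]
}}

```text
time_s: 12.7
tcp_pos: [0.5579, -0.1764, 0.2535]
eef_rot: [-179.9, -0.5, 157.9]
contact_force: [-14.3, 6.2, 6.2]
gripper_width: 0.0004
gripper_force: 8.0
```

Emit:
{"api": "jog_arm", "payload": {
  "deltas": [
    [[-1, -1, 0.4, 0, 0], [-1, -1, 0.4, 0, 0], [-1, 0, 0, 2.5, 0], [-1, 0, 0, 2.5, 0], [-1, 0, 0, 0, 0]]
  ]
}}

```text
time_s: 13.32
tcp_pos: [0.5428, -0.1695, 0.3069]
eef_rot: [179.9, 0.3, 157.9]
contact_force: [0.8, 0.3, -0.4]
gripper_width: 0.0004
gripper_force: 0.0
```

```bash
python3 - <<'E'
from h import *
ci=r.camera_info("side");im=r.capture("side");t=r.camera_info("top");T=r.capture("top")
print(r.get_state()["tcp_pos"])
for R in (.063,.065,.067):
  P=[(.51+.927*R,-.158-.375*R,z) for z in (.222,.2735)]; print(proj(ci,P).ravel(),proj(t,P).ravel())
a=cv2.resize(im[120:200,310:390],(560,560),interpolation=cv2.INTER_CUBIC)
cv2.imwrite("pics/s4.png",a)
E
```

```text
[ 0.5417109  -0.16920472  0.30439139]
[346.97542081 157.86535315 348.12365626 140.74242127] [360.02615585 186.70408083 361.62400334 185.34373554]
[346.52070521 157.63852488 347.65626897 140.53320622] [360.31683581 185.96428412 361.92916823 184.56691485]
[346.06718928 157.41229462 347.1901448  140.32455603] [360.60748171 185.22458997 362.23429612 183.79020635]
```

View pics/s4.png

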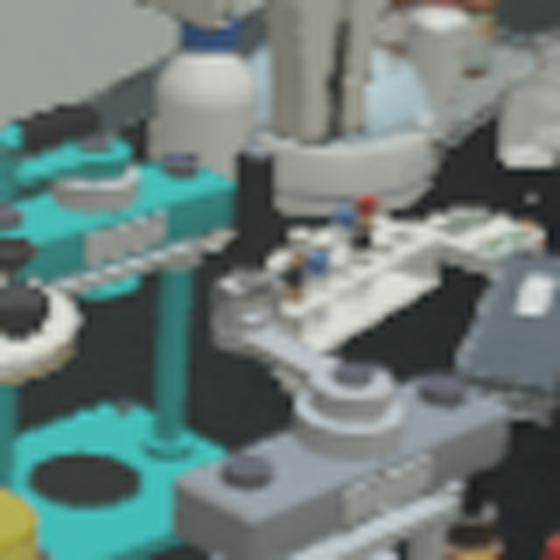

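The side crop shows the black grip standing upright at about x 230–275, y 145–270, with its light end cap at (258,145) and the fork at (240,300). Now I'll press from above with the closed tips.

Emit:
{"api": "jog_arm", "payload": {
  "deltas": [
    [[-1, 1.5, -0.65, 0, 0], [-1, 1.4, -0.65, 0, 0], [-1, 0, 0, -0.6, 0], [-1, 0, 0, -0.4, 0], [-1, 0, 0, 0, 0]]
  ]
}}

```text
time_s: 14.05
tcp_pos: [0.5704, -0.1824, 0.2938]
eef_rot: [-180.0, -0.1, 157.9]
contact_force: [0.5, -0.3, -0.5]
gripper_width: 0.0003
gripper_force: 0.0
```

Emit:
{"api": "jog_arm", "payload": {
  "deltas": [
    [[-1, 0, 0, -0.4, 0], [-1, 0, 0, 0, 0]]
  ]
}}

```text
time_s: 14.3
tcp_pos: [0.5706, -0.1823, 0.2904]
eef_rot: [180.0, -0.0, 157.9]
contact_force: [-1.2, 0.1, 0.8]
gripper_width: 0.0006
gripper_force: 0.0
```

Emit:
{"api": "jog_arm", "payload": {
  "deltas": [
    [[-1, 0, 0, -0.3, 0], [-1, 0, 0, -0.3, 0], [-1, 0, 0, 0, 0]]
  ]
}}

```text
time_s: 14.68
tcp_pos: [0.5711, -0.1825, 0.2856]
eef_rot: [180.0, 0.1, 157.9]
contact_force: [-1.1, 2.0, 4.9]
gripper_width: 0.0004
gripper_force: 2.6
```

Emit:
{"api": "jog_arm", "payload": {
  "deltas": [
    [[-1, 0, 0, -0.3, 0], [-1, 0, 0, 0, 0]]
  ]
}}

```text
time_s: 14.92
tcp_pos: [0.5718, -0.1829, 0.2851]
eef_rot: [180.0, 0.3, 158.0]
contact_force: [-3.7, 1.8, 17.0]
gripper_width: 0.0003
gripper_force: 8.3
```

Emit:
{"api": "jog_arm", "payload": {
  "deltas": [
    [[-1, 0, 0, -0.2, 0], [-1, 0, 0, 0, 0]]
  ]
}}

```text
time_s: 15.18
tcp_pos: [0.5723, -0.1832, 0.2848]
eef_rot: [180.0, 0.4, 158.0]
contact_force: [-7.1, 2.2, 23.8]
gripper_width: 0.0004
gripper_force: 12.0
```

Hard stop at TCP z 0.285, so the grip's top is at 0.266, which means it's home. Now lift, open, lower round it and pinch.

Emit:
{"api": "jog_arm", "payload": {
  "deltas": [
    [[-1, 0, 0, 1.2, 0], [0.2, 0, 0, 1.3, 0], [0.2, 0, 0, 0, 0], [0.2, 0, 0, 0, 0], [0.2, 0, 0, 0, 0], [0.2, 0, 0, 0, 0], [0.2, 0, 0, 0, 0]]
  ]
}}

```text
time_s: 16.05
tcp_pos: [0.5708, -0.1824, 0.3042]
eef_rot: [-180.0, -0.0, 157.9]
contact_force: [0.8, 0.1, 0.5]
gripper_width: 0.051
gripper_force: 0.0
```

Emit:
{"api": "jog_arm", "payload": {
  "deltas": [
    [[0.2, 0, 0, -2.7, 0], [0.2, 0, 0, -2.7, 0], [0.2, 0, 0, 0, 0], [-1, 0, 0, 0, 0], [-1, 0, 0, 0, 0], [-1, 0, 0, 0, 0], [-1, 0, 0, 0, 0], [-1, 0, 0, 0, 0]]
  ],
  "force": 30
}}

```text
time_s: 17.05
tcp_pos: [0.5713, -0.1819, 0.251]
eef_rot: [179.9, 0.1, 157.9]
contact_force: [1.1, 3.8, 2.6]
gripper_width: 0.0173
gripper_force: 30.0
```

```bash
python3 - <<'E'
import numpy as np
a=np.radians(-22-6*np.arange(67)); P=np.round(6.5*np.c_[np.cos(a),np.sin(a)],2); d=np.diff(P,axis=0)
for i in range(0,66,7): print(i*6,[f"{x:.2f},{y:.2f}" for x,y in d[i:i+7]])
E
```

```text
0 ['-0.29,-0.62', '-0.35,-0.58', '-0.41,-0.55', '-0.46,-0.50', '-0.52,-0.44', '-0.56,-0.39', '-0.59,-0.33']
42 ['-0.63,-0.27', '-0.65,-0.20', '-0.67,-0.13', '-0.67,-0.06', '-0.68,0.02', '-0.68,0.08', '-0.66,0.15']
84 ['-0.64,0.22', '-0.62,0.29', '-0.58,0.35', '-0.55,0.41', '-0.50,0.46', '-0.44,0.52', '-0.39,0.56']
126 ['-0.33,0.59', '-0.27,0.63', '-0.20,0.65', '-0.13,0.67', '-0.06,0.67', '0.02,0.68', '0.08,0.68']
168 ['0.15,0.66', '0.22,0.64', '0.29,0.62', '0.35,0.58', '0.41,0.55', '0.46,0.50', '0.52,0.44']
210 ['0.56,0.39', '0.59,0.33', '0.63,0.27', '0.65,0.20', '0.67,0.13', '0.67,0.06', '0.68,-0.02']
252 ['0.68,-0.08', '0.66,-0.15', '0.64,-0.22', '0.62,-0.29', '0.58,-0.35', '0.55,-0.41', '0.50,-0.46']
294 ['0.44,-0.52', '0.39,-0.56', '0.33,-0.59', '0.27,-0.63', '0.20,-0.65', '0.13,-0.67', '0.06,-0.67']
336 ['-0.02,-0.68', '-0.08,-0.68', '-0.15,-0.66', '-0.22,-0.64', '-0.29,-0.62', '-0.35,-0.58', '-0.41,-0.55']
378 ['-0.46,-0.50', '-0.52,-0.44', '-0.56,-0.39']
```

Emit:
{"api": "jog_arm", "payload": {
  "deltas": [
    [[-1, -0.29, -0.62, 0, 0], [-1, -0.35, -0.58, 0, 0], [-1, -0.41, -0.55, 0, 0], [-1, -0.46, -0.5, 0, 0], [-1, -0.52, -0.44, 0, 0], [-1, -0.56, -0.39, 0, 0], [-1, -0.59, -0.33, 0, 0]]
  ]
}}

```text
time_s: 17.92
tcp_pos: [0.5409, -0.2152, 0.251]
eef_rot: [179.8, 0.2, 158.0]
contact_force: [6.8, 8.0, 2.6]
gripper_width: 0.0174
gripper_force: 30.0
```

Emit:
{"api": "jog_arm", "payload": {
  "deltas": [
    [[-1, -0.63, -0.27, 0, 0], [-1, -0.65, -0.2, 0, 0], [-1, -0.67, -0.13, 0, 0], [-1, -0.67, -0.06, 0, 0]]
  ]
}}

```text
time_s: 18.42
tcp_pos: [0.5153, -0.2222, 0.2511]
eef_rot: [179.8, 0.3, 158.0]
contact_force: [8.9, 5.8, -1.8]
gripper_width: 0.0175
gripper_force: 30.0
```

Emit:
{"api": "jog_arm", "payload": {
  "deltas": [
    [[-1, -0.68, 0.02, 0, 0], [-1, -0.68, 0.08, 0, 0], [-1, -0.66, 0.15, 0, 0], [-1, -0.64, 0.22, 0, 0], [-1, -0.62, 0.29, 0, 0]]
  ]
}}

```text
time_s: 19.05
tcp_pos: [0.4826, -0.2156, 0.2511]
eef_rot: [179.9, 0.3, 158.0]
contact_force: [9.5, -0.7, -3.2]
gripper_width: 0.0174
gripper_force: 30.0
```

Emit:
{"api": "jog_arm", "payload": {
  "deltas": [
    [[-1, -0.58, 0.35, 0, 0], [-1, -0.55, 0.41, 0, 0], [-1, -0.5, 0.46, 0, 0], [-1, -0.44, 0.52, 0, 0], [-1, -0.39, 0.56, 0, 0]]
  ]
}}

```text
time_s: 19.68
tcp_pos: [0.4572, -0.1934, 0.2511]
eef_rot: [-180.0, 0.2, 157.9]
contact_force: [7.9, -5.9, -4.0]
gripper_width: 0.0177
gripper_force: 30.0
```

Emit:
{"api": "jog_arm", "payload": {
  "deltas": [
    [[-1, -0.33, 0.59, 0, 0], [-1, -0.27, 0.63, 0, 0]]
  ]
}}

```text
time_s: 19.92
tcp_pos: [0.4508, -0.1814, 0.2511]
eef_rot: [-179.9, 0.2, 157.9]
contact_force: [6.6, -6.5, -3.6]
gripper_width: 0.0177
gripper_force: 30.0
```

Emit:
{"api": "jog_arm", "payload": {
  "deltas": [
    [[-1, -0.2, 0.65, 0, 0], [-1, -0.13, 0.67, 0, 0]]
  ]
}}

```text
time_s: 20.18
tcp_pos: [0.4471, -0.1684, 0.2511]
eef_rot: [-179.9, 0.2, 157.9]
contact_force: [4.9, -8.3, -2.9]
gripper_width: 0.0176
gripper_force: 30.0
```

Emit:
{"api": "jog_arm", "payload": {
  "deltas": [
    [[-1, -0.06, 0.67, 0, 0], [-1, 0.02, 0.68, 0, 0]]
  ]
}}

```text
time_s: 20.42
tcp_pos: [0.4462, -0.1551, 0.251]
eef_rot: [-179.9, 0.1, 157.9]
contact_force: [3.3, -7.7, -1.2]
gripper_width: 0.0173
gripper_force: 30.0
```

Emit:
{"api": "jog_arm", "payload": {
  "deltas": [
    [[-1, 0.08, 0.68, 0, 0], [-1, 0.15, 0.66, 0, 0]]
  ]
}}

```text
time_s: 20.68
tcp_pos: [0.4479, -0.1418, 0.251]
eef_rot: [-179.8, 0.1, 157.9]
contact_force: [1.4, -10.1, 0.4]
gripper_width: 0.0171
gripper_force: 30.0
```

Emit:
{"api": "jog_arm", "payload": {
  "deltas": [
    [[-1, 0.22, 0.64, 0, 0], [-1, 0.29, 0.62, 0, 0]]
  ]
}}

```text
time_s: 20.92
tcp_pos: [0.4524, -0.1294, 0.2509]
eef_rot: [-179.8, -0.0, 157.9]
contact_force: [-2.3, -9.3, 2.8]
gripper_width: 0.0172
gripper_force: 30.0
```

Emit:
{"api": "jog_arm", "payload": {
  "deltas": [
    [[-1, 0.35, 0.58, 0, 0], [-1, 0.41, 0.55, 0, 0]]
  ]
}}

```text
time_s: 21.18
tcp_pos: [0.4591, -0.1183, 0.2509]
eef_rot: [-179.7, -0.1, 157.9]
contact_force: [-5.4, -9.6, 5.5]
gripper_width: 0.0176
gripper_force: 30.0
```

Emit:
{"api": "jog_arm", "payload": {
  "deltas": [
    [[-1, 0.46, 0.5, 0, 0]]
  ]
}}

```text
time_s: 21.3
tcp_pos: [0.463, -0.1136, 0.2508]
eef_rot: [-179.7, -0.2, 157.9]
contact_force: [-9.0, -10.1, 8.2]
gripper_width: 0.0176
gripper_force: 30.0
```

Emit:
{"api": "jog_arm", "payload": {
  "deltas": [
    [[-1, 0, 0, 0, 0]]
  ]
}}

```text
time_s: 21.42
tcp_pos: [0.4633, -0.1133, 0.2508]
eef_rot: [-179.7, -0.2, 157.9]
contact_force: [-6.4, -8.1, 6.3]
gripper_width: 0.0174
gripper_force: 30.0
```

Emit:
{"api": "jog_arm", "payload": {
  "deltas": [
    [[-1, 0.2, 0.2, 0, 0]]
  ]
}}

```text
time_s: 21.55
tcp_pos: [0.4646, -0.1119, 0.2508]
eef_rot: [-179.6, -0.2, 157.9]
contact_force: [-8.4, -10.8, 7.5]
gripper_width: 0.0173
gripper_force: 30.0
```

Emit:
{"api": "jog_arm", "payload": {
  "deltas": [
    [[-1, 0.2, 0.18, 0, 0]]
  ]
}}

```text
time_s: 21.68
tcp_pos: [0.4663, -0.1103, 0.2508]
eef_rot: [-179.6, -0.2, 157.9]
contact_force: [-10.1, -10.8, 7.9]
gripper_width: 0.0175
gripper_force: 30.0
```

Effort is 14.7 N against about 9.3 N free, a ratio of 1.58. That puts about 68 N on the lid, so I'll stop, unload and let go.

Emit:
{"api": "jog_arm", "payload": {
  "deltas": [
    [[-1, -0.1, -0.1, 0, 0], [-1, 0, 0, 0, 0]]
  ]
}}

```text
time_s: 21.92
tcp_pos: [0.4662, -0.1105, 0.2508]
eef_rot: [-179.7, -0.1, 157.9]
contact_force: [-6.9, -6.9, 6.8]
gripper_width: 0.0171
gripper_force: 30.0
```

Emit:
{"api": "jog_arm", "payload": {
  "deltas": [
    [[0.4, 0, 0, 0, 0], [0.4, 0, 0, 0, 0], [0.4, 0, 0, 0, 0], [0.4, 0, 0, 0, 0], [0.4, 0, 0, 0, 0], [0.4, 0, 0, 0, 0]]
  ]
}}

```text
time_s: 22.68
tcp_pos: [0.4684, -0.1084, 0.2504]
eef_rot: [-180.0, -0.0, 157.9]
contact_force: [0.4, 0.1, 0.3]
gripper_width: 0.0609
gripper_force: 0.0
```

Emit:
{"api": "jog_arm", "payload": {
  "deltas": [
    [[0.4, 0, 0, 2, 0], [0.4, 0, 0, 3, 0], [0.4, 0, 0, 4, 0], [0.4, -2, -2, 2, 0], [0.4, -4, -4, 0, 0], [0.4, -2, -2, 0, 0], [0.4, 0, 0, 0, 0]]
  ]
}}

```text
time_s: 23.55
tcp_pos: [0.3871, -0.1894, 0.361]
eef_rot: [180.0, 0.1, 157.8]
contact_force: [-0.4, 1.2, -0.1]
gripper_width: 0.0614
gripper_force: 0.0
```

```bash
python3 - <<'E'
from h import *
im=r.capture("side");T=r.capture("top");s=r.get_state();print(s["tcp_pos"],s["contact_force"])
a=cv2.resize(im[130:260,310:400],(390,560),interpolation=cv2.INTER_CUBIC)
b=cv2.resize(T[165:250,300:400],(400,340),interpolation=cv2.INTER_CUBIC)
c=np.zeros((560,790,3),np.uint8);c[:,:390]=a;c[:340,390:]=b;cv2.imwrite("pics/f.png",c)
E
```

```text
[ 0.38838677 -0.18857036  0.36062726] [-0.67490471 -0.07610799  0.10131561]
```

View pics/f.png

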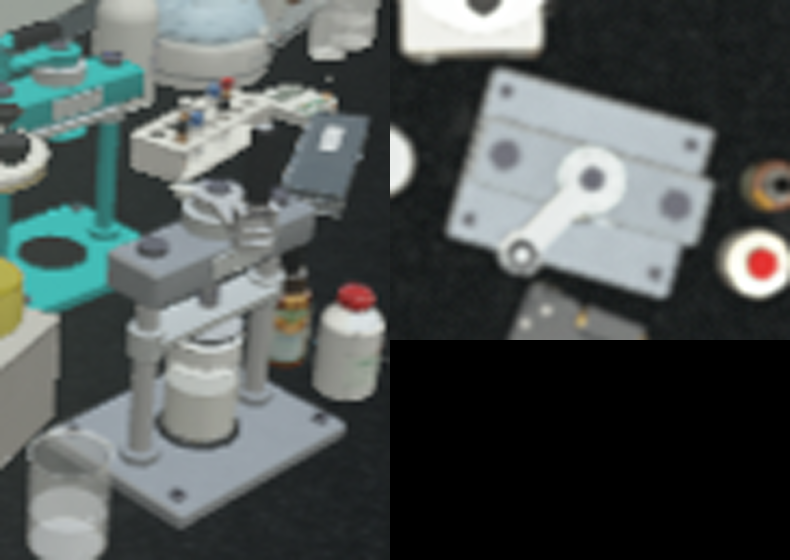

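The side crop shows the crossbar lowered with the pad on the lid at (210,330) and the jar upright in place. The top crop shows the grip's round end at (522,255), directly over the arm's outer end, so it is upright, and the bystanders in view haven't moved. Handing in.

```bash
python3 -c "
from plant import r
print(r.close_job())"
```

```text
the job is handed in; nothing more can be done
None
```

I handed the job in at about 24 s: the grip is upright and pressed home, and the crank is wound to about 1.58 times its free-running effort (an estimated 68 N on the lid). The hand is clear and the jar looks in place, but the hand-in gave no verdict, so a pass isn't confirmed.

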